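Slide the weighing scale under the grinder and start the dose

TASK

Get the grinder ready to weigh a dose: push the scale, with the dosing cup standing on it, along the worktop and in between the grinder's two feet until the cup stands centred under the spout, then press the start button on top of the grinder's head and come away. Only push the scale with the fingers, gently enough that the cup stays standing on it: do not lift the scale or touch the cup, and leave the other things where they are. Start must not be pressed before the cup is under the spout.

Things in the scene. Friction and masses are not known exactly. Their poses are not given: they have to be found in the camera images.
- grinder: coffee grinder, brushed aluminium, fixed, left of the work, its front facing the robot's right. Origin on the worktop straight below the spout; +x points into the machine (the way the scale is pushed), +y left of that, z up. Burr head over the feet: x -32 to 100, y -42 to 42, z 129 to 191 mm. Column from x = 72 mm, 112 mm wide, 232 mm tall; hopper on it to 352 mm, front at x = 68 mm
- lane_mouth (a point): middle of the opening between the toes of the grinder's two feet, on the worktop (grinder x = -70 mm). The feet run straight along grinder x, 22 mm wide, 23 mm high, inner faces at y = +56 and -56 mm (112 mm apart), toes rounded (11 mm radius). The base bridge closes the far end, face at grinder x = +67 mm: no stop to push against, the cup is centred 15 to 30 mm before the scale would reach it
- spout (a point): outlet of the grinder's spout, 28 mm wide, at its underside centre, 97 mm above the worktop (on the grinder's origin axis)
- start_button (a joint): travel of the round dark grey start button on top of the grinder's head, 24 mm wide in a 40 mm dark ring; 0 out, 0.006 m fully down; sprung, about 1.5 N to move and 5 N fully down, comes back by itself; it counts as pressed beyond 0.004 m
- start_button_top (a point): centre of the start button's top face (213 mm above the worktop); it is pressed straight down
- scale: flat black brewing scale, 132 (x) x 106 (y) x 20 mm, 0.27 to 0.45 kg. Origin under its centre, +x the long way, away from the display strip; starts with +x roughly towards the grinder, clear of the feet. Upright sides up to 15 mm height; weighing plate on top x -33 to +61, y -50 to +50 mm. It slides on the worktop and has 3 mm to spare either side between the feet
- dosing_cup: round steel dosing cup, 59 mm wide, 52 mm high, open at the top, about 0.09 kg, standing loose on the weighing plate of the scale, somewhat nearer the grinder than the scale's centre. Origin under its centre
- cup_mouth (a point): centre of the dosing cup's mouth, 52 mm above its foot
- tamper: tamper, 58 mm steel base and turned wooden handle, 91 mm tall; stands beside the grinder on the side away from the robot; leave alone. Origin under its centre
- blind_basket: shallow steel filter basket, 68 mm wide, 24 mm high, beside the grinder on the robot's side; leave alone. Origin under its centre
- portafilter: two-spout portafilter with black handle, 227 mm long, 57 mm high, lying to the right of the scale; leave alone. Origin under its middle, handle towards its -x
- teaspoon: teaspoon, 133 mm long, 13 mm high, at the left front; leave alone. Origin under its middle
Mind the look-alikes: they are no part of the job. Of the things that look like the scale, the larger one is meant.

How it is judged:
By the outcome, as a careful person would: the job done as asked, in the order asked, and still so for the second after the job is handed in, with the robot touching nothing.
It also fails if it takes over 72 s, if anything falls off the work surface, if the arm or the gripper's body presses on something with over 40 N, if the wrist force passes 120 N, or if a joint passes its speed limit or range.

ROBOT

A 6-joint arm with a two-finger parallel gripper is mounted at the origin on a cart in front of the work surface, level with it; the furniture and walls round the work are solid. World frame = base frame: x ahead of the robot, y to its left, z up, the work surface at z = 0. Lengths are in m, angles in rad, forces in N, time in s.
With the tool pointing down it reaches from about 0.3 to 0.75 m from the base axis. Payload 8.5 kg.
Tool frame: the origin (TCP) lies at the very end of the fingers, on their centre line; the grasp point (between the pads) lies 19 mm behind it; z points along the fingers, x is the direction in which the jaws open and shut, and the axes are right-handed (so a half turn about z gives the same grasp; the last joint's range is limited). The gripper opens to 88 mm and grips with 3 to 60 N. Pads are 18 mm wide; open, the fingers measure 123 mm over their backs; the gripper's body (75 mm by 187 mm) begins 45 mm behind the grasp point.
Start: joints at [1.111, 0.381, 1.297, -0, 1.464, -0.215], TCP at [0.133, 0.534, 0.239] pointing down, gripper open.
Joint ranges: [-3.11, 3.11], [-0.89, 2.33], [0.22, 2.48], [-1.42, 4.56], [0.17, 2.85], [-2.88, 2.88]. Speed limits (rad/s): [2.39, 2.39, 3.14, 3.14, 3.14, 3.14].

INTERFACE

Orientations are given as [roll, pitch, yaw] about the fixed x, y, z axes, in that order (R = Rz(yaw) Ry(pitch) Rx(roll)).
In Python, from workcell import arm gives the robot as it stands.
- The arm moves only by the tool servo_tool, never from a script. Its argument "motion" is a list of rows, each an object with "offset": the shift along the tool's x, y, z in cm, a list of three; "turn": the turn, a rotation vector about the tool's x, y, z in degrees, a list of three; "hand": the closure, from 0 (fully open) to 1 (shut). In form: [{"offset": [dx, dy, dz], "turn": [wx, wy, wz], "hand": hand}, ...]. A call has 1 to 8 rows; each row is the pose to reach, as a shift and turn from the pose commanded when the call began, along the tool's axes at that moment; what a row does not reach only later rows make up. A row lasts 1/8 s, in which the tool goes at most 62.5 mm and 10.7 degrees, less where a joint would pass 70% of its speed; a pose out of reach is approached as far as the arm can. A call with a gripper value outside its range is refused whole. The fingers move at their own pace and stop on an object; "force" is the grip in N (left out, the last holds). Time passes only in rows, so rows that repeat a pose let the fingers close. It gives the time, the measured TCP pose, the force and the opening at its end, in the units of the state.
- arm.observe(): the state, without advancing time (a new reading comes with each control period).
- arm.read_camera(name): name is "scene" or "side" or "wrist"; returns a dict with "image" (480x640x3 uint8, blue, green, red), "range_z" (480x640 float32, m along the optical axis (not along the pixel's ray), 0 where there is no reading), "K" (3x3 intrinsics, pixels), "k1" (the pictures are not rectified: a ray, as slopes to the right and down, at radius r is drawn at 1 + k1 r^2 times it, then the intrinsics apply), "extrinsics" (4x4, takes a point from world to camera coordinates). Camera axes: x right, y down, z forward; pixel columns grow to the right and rows downward; lengths in m; the calibration is good to about 2 mm. A picture is of the moment at which its call begins.
- arm.hand_in(): hands the job in, once; it reports no verdict.
The state is a dict: "t": time; "joints": joint angles; "qvel": joint speeds; "effort": joint torques, N m; "ee_pos": TCP position; "eef_rot": TCP orientation; "ft_force": force on the tool from outside, world axes, zero at the start; "wrist_torque": the same for the moment, N m; "opening": opening from 0.0 (shut) to 1.0 (fully open).
Only numpy, scipy, OpenCV 4.12 (cv2) and the standard library are available. Lean on these libraries where they do the work, as an engineer would, in place of code of your own. Each camera call takes 0.05 s, during which the arm holds its last target. There are 200 camera calls.

## Working session

There is one attempt and no reset: what is moved stays moved. The work goes in short steps, Python scripts to look and compute and a tool call to move; the robot and the scene stay as the last step left them, time stands still between calls to the robot, and variables do not carry over. Pictures are saved under pics/ and viewed, about 8 in all and at most 12, crops included, and the job is handed in when it is done.

Besides the shell and the picture viewer there is one more tool, called after "Request:" by a JSON object that holds its "name" and its "arguments". servo_tool: Moves the arm, as the interface text tells. Its arguments: {"type":"object","properties":{"motion":{"type":"array","items":{"type":"object","properties":{"offset":{"type":"array","items":{"type":"number"}},"turn":{"type":"array","items":{"type":"number"}},"hand":{"type":"number"}}}},"force":{"type":"number"}},"required":["motion"]}

```bash
mkdir -p pics; ls
cat > h.py <<'E'
import numpy as np, cv2
from workcell import arm
def cam(n):
    c=arm.read_camera(n); return c
def ray(c,u,v):
    K=c["K"];k1=c["k1"]
    d=np.array([(u-K[0,2])/K[0,0],(v-K[1,2])/K[1,1]]); s=d.copy()
    for _ in range(20): s=d/(1+k1*(s@s))
    E=c["extrinsics"];R=E[:3,:3];o=-R.T@E[:3,3]
    return o,R.T@np.array([s[0],s[1],1.])
def onz(c,u,v,z):
    o,d=ray(c,u,v); return o+d*(z-o[2])/d[2]
def cloud(c):
    K=c["K"];k1=c["k1"];v,u=np.mgrid[:480,:640]
    d=np.stack([(u-K[0,2])/K[0,0],(v-K[1,2])/K[1,1]],-1);s=d.copy()
    for _ in range(20): s=d/(1+k1*(s**2).sum(-1,keepdims=True))
    Z=c["range_z"];P=np.dstack([s*Z[...,None],Z]);E=c["extrinsics"]
    return (P-E[:3,3])@E[:3,:3], Z>0
def proj(c,p):
    E=c["extrinsics"];q=E[:3,:3]@np.asarray(p,float)+E[:3,3];s=q[:2]/q[2];s=s*(1+c["k1"]*(s@s))
    return s[0]*c["K"][0,0]+c["K"][0,2],s[1]*c["K"][1,1]+c["K"][1,2]
E
python3 - <<'E'
from h import *
s=arm.observe();print({k:np.round(v,3) for k,v in s.items()})
for n in ["scene","side","wrist"]:
    c=cam(n);cv2.imwrite(f"pics/{n}0.png",c["image"]);print(n,c["K"][0,0],c["k1"],np.round(c["extrinsics"],3).tolist())
E
```

```text
pics
{'t': np.float64(0.0), 'joints': array([ 1.111,  0.381,  1.298, -0.   ,  1.464, -0.215]), 'qvel': array([ 0.   , -0.   , -0.001,  0.   , -0.   ,  0.   ]), 'effort': array([-1.0000e-03, -4.3794e+01, -2.2455e+01,  7.1000e-02,  3.5000e-02,
       -0.0000e+00]), 'ee_pos': array([0.133, 0.533, 0.238]), 'eef_rot': array([-3.141e+00,  1.000e-03,  1.326e+00]), 'ft_force': array([-0.178,  0.146,  0.361]), 'wrist_torque': array([-0.004, -0.085,  0.014]), 'opening': np.float64(1.0)}
scene 514.3260730582261 0.02612708883932053 [[-0.82, -0.572, 0.013, 0.55], [-0.429, 0.6, -0.676, 0.225], [0.379, -0.559, -0.737, 1.323], [0.0, 0.0, 0.0, 1.0]]
side 588.1792515436364 -0.07170554485381263 [[0.964, 0.266, 0.002, -0.58], [0.217, -0.78, -0.587, 0.1], [-0.155, 0.566, -0.81, 1.587], [0.0, 0.0, 0.0, 1.0]]
wrist 387.8354999672852 -0.08119939780265673 [[0.243, 0.97, -0.002, -0.549], [0.925, -0.231, 0.303, -0.04], [0.294, -0.075, -0.953, 0.392], [0.0, 0.0, 0.0, 1.0]]
```

View pics/scene0.png

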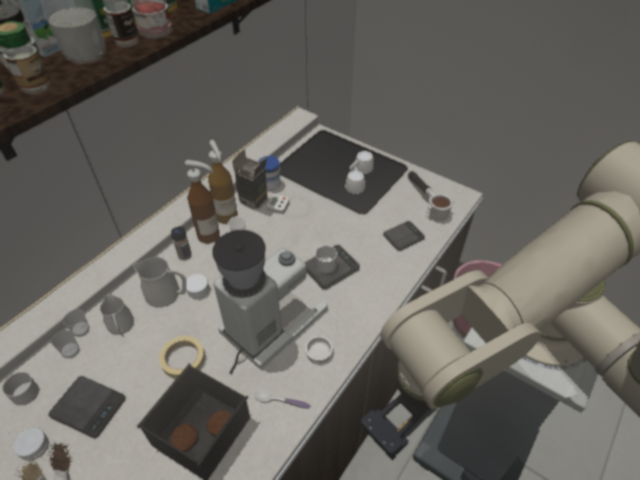

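View pics/side0.png

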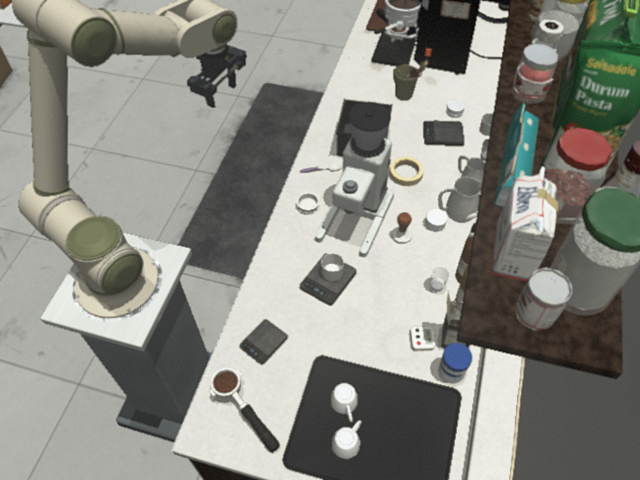

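The side view shows the scale with the cup at (329,278) in front of the grinder's feet, and the grinder with its button at (350,187). The look-alikes are a smaller black scale at (264,340) and a black scale behind the grinder at (444,132). Only the one at (329,278) carries the cup and stands before the feet. The crop below should confirm it.

```bash
cat > meas.py <<'E'
from h import *
def run(tag,names=("side","scene")):
    for n in names:
        c=cam(n);P,ok=cloud(c);g=cv2.cvtColor(c["image"],cv2.COLOR_BGR2GRAY)
        cv2.imwrite(f"pics/{tag}_{n}.png",c["image"])
        np.savez(f"{tag}_{n}.npz",P=P,ok=ok,img=c["image"],K=c["K"],k1=c["k1"],extrinsics=c["extrinsics"],range_z=c["range_z"])
E
python3 - <<'E'
from meas import *
run("m0")
D=np.load("m0_side.npz");c=D;P=D["P"];g=cv2.cvtColor(D["img"],cv2.COLOR_BGR2GRAY)
for n,(u,v) in dict(scale=(310,285),small=(264,340),behind=(444,132),table=(300,250),button=(350,187),headtop=(360,192),footL=(333,232)).items(): print(n,np.round(P[v-1:v+2,u-1:u+2].reshape(-1,3).mean(0),4),g[v,u])
for n in ("side","scene"):
    D=np.load(f"m0_{n}.npz");g=cv2.cvtColor(D["img"],cv2.COLOR_BGR2GRAY)
    P=D["P"];ok=D["ok"]
    for nm,lo,hi,dark in [("scaletop",.013,.025,1)]:
        m=((P[...,2]>lo)&(P[...,2]<hi)&ok&(g<90)).astype(np.uint8)
        N,l,st,ce=cv2.connectedComponentsWithStats(m)
        for i in range(1,N):
            if st[i,4]>250:
                q=P[l==i][:,:2];r=cv2.minAreaRect((q*1000).astype(np.float32));print(n,nm,st[i],np.round(r[0]),np.round(r[1]),round(r[2],1))
D=np.load("m0_side.npz")
cv2.imwrite("pics/crop0.png",cv2.resize(D["img"][150:310,280:440],None,fx=3.7,fy=3.7,interpolation=cv2.INTER_CUBIC))
E
```

```text
scale [0.5133 0.1208 0.0166] 68
small [ 0.4484 -0.0652  0.0158] 96
behind [0.7667 0.797  0.0192] 78
table [0.4501 0.2335 0.0007] 226
button [0.5666 0.3191 0.2082] 81
headtop [0.5927 0.3238 0.1915] 231
footL [5.224e-01 3.198e-01 1.000e-04] 140
side scaletop [372  37  44  28 299] [ 521. 1193.] [189. 132.] 89.0
side scaletop [424 121  40  24 714] [766. 794.] [128. 113.] 12.7
side scaletop [301 262  50  43 520] [547. 137.] [ 94. 105.] 73.4
scene scaletop [385 222  39  28 396] [442. -57.] [101.  76.] 67.8
scene scaletop [306 246  53  42 804] [549. 164.] [129. 101.] 72.3
scene scaletop [  0 323  64  53 251] [983. 787.] [166.  11.] 89.9
scene scaletop [548 342  32  20 286] [-65.  57.] [73. 42.] 43.9
scene scaletop [  49  377   76   60 2522] [760. 806.] [130. 102.] 12.5
scene scaletop [207 410  25  26 331] [500. 668.] [38. 57.] 7.7
scene scaletop [170 424  28  27 515] [536. 733.] [55. 52.] 4.9
```

View pics/crop0.png

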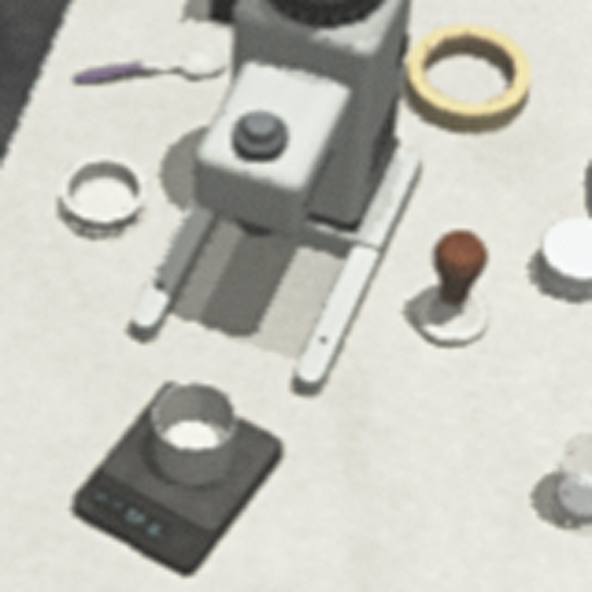

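The crop confirms the scale, with its cup at about (194,435) and the display strip at the near end. Next I measure the grinder axis from the feet, head and button, and the cup.

Run:
```python
from h import *
for n in ("side","scene"):
    D=np.load(f"m0_{n}.npz");P=D["P"];ok=D["ok"];img=D["img"];g=cv2.cvtColor(img,cv2.COLOR_BGR2GRAY)
    X,Y,Z=[P[...,i] for i in range(3)]
    def comp(nm,m,amin,reg):
        N,l,st,ce=cv2.connectedComponentsWithStats((m&ok&reg).astype(np.uint8))
        for i in range(1,N):
            if st[i,4]>=amin:
                q=P[l==i];r=cv2.minAreaRect((q[:,:2]*1000).astype(np.float32));d=q[:,:2]-q[:,:2].mean(0);w,V=np.linalg.eigh(d.T@d);a=np.degrees(np.arctan2(V[1,1],V[0,1]))%180
                print(n,nm,st[i].tolist(),np.round(q.mean(0),4),np.round(r[0],1),np.round(r[1],1),round(r[2],1),"pca",round(a,1))
    reg=(X>.4)&(X<.8)&(Y>.05)&(Y<.6)
    comp("foot",(Z>.017)&(Z<.030)&(g>110),60,reg&(Y>.2))
    comp("head",(Z>.187)&(Z<.196),60,reg)
    comp("button",(Z>.201)&(Z<.22),20,reg)
    comp("coltop",(Z>.226)&(Z<.24),40,reg)
    comp("cuprim",(Z>.045)&(Z<.085),20,reg&(Y<.24))
    print(n,"cup rim z",np.percentile(Z[reg&ok&(Y<.24)&(X<.64)],99.5))
```

```text
side foot [390, 165, 33, 17, 180] [0.681  0.5685 0.0243] [678.6 571.2] [ 51.4 101.3] 88.4 pca 178.9
side foot [359, 190, 35, 64, 499] [0.6343 0.3676 0.0242] [620.3 377.4] [245.4  55.5] 82.9 pca 83.4
side foot [298, 192, 21, 18, 75] [0.4361 0.3903 0.0234] [433.7 391.9] [69.2 48. ] 70.7 pca 77.0
side foot [315, 204, 23, 35, 263] [0.4969 0.3343 0.0232] [496.2 334.7] [130.2  24.3] 83.3 pca 83.2
side head [333, 161, 51, 40, 739] [0.5704 0.3609 0.1911] [576.4 362.8] [111.4 130.6] 1.1 pca 75.0
side button [342, 148, 49, 23, 247] [0.5838 0.4121 0.2106] [593.  419.9] [136.9  69.9] 27.8 pca 12.1
side button [342, 180, 15, 13, 129] [0.5638 0.3236 0.2085] [562.9 323.6] [36.7 39. ] 10.9 pca 10.2
side coltop [343, 138, 48, 28, 378] [0.5867 0.4277 0.2318] [578.5 452.7] [101.1 108.2] 84.2 pca 16.5
side cuprim [321, 253, 23, 25, 260] [0.5591 0.1727 0.0596] [559.6 171.8] [61.9 60.4] 63.5 pca 103.8
side cup rim z 0.07059732605751172
scene foot [254, 301, 73, 65, 644] [0.5032 0.3946 0.0248] [503.4 395.3] [241.4  24.2] 82.4 pca 82.5
scene foot [167, 336, 37, 30, 312] [0.6789 0.5717 0.025 ] [678.9 574.1] [103.2  51.5] 0.2 pca 179.3
scene foot [305, 336, 28, 24, 158] [0.4326 0.3933 0.0235] [429.2 395.8] [67.1 57.5] 89.0 pca 86.3
scene head [264, 248, 41, 39, 686] [0.5597 0.3568 0.1909] [564.3 352.3] [92.9 82.1] 84.3 pca 151.9
scene head [216, 292, 62, 28, 144] [0.5465 0.4836 0.1912] [554.7 485.3] [134.5  65.2] 37.6 pca 39.2
scene button [278, 251, 17, 14, 162] [0.5607 0.3349 0.2074] [562.1 333.9] [38.2 37.1] 31.4 pca 43.5
scene button [214, 287, 64, 30, 325] [0.5471 0.4833 0.2105] [555.8 484.6] [137.1  68.1] 37.4 pca 36.4
scene coltop [214, 275, 62, 35, 580] [0.5558 0.4756 0.2314] [577.8 458.3] [ 95.4 110.8] 82.5 pca 33.8
scene cuprim [315, 246, 22, 22, 279] [0.5602 0.1751 0.0594] [560.4 174.8] [58.1 62.7] 51.0 pca 124.3
scene cup rim z 0.07080869156843189
```

```bash
cat >> h.py <<'E'
from scipy.spatial.transform import Rotation as Ro
def Rt(yaw,tiltaxis=None,tilt=0):
    R=Ro.from_euler("xyz",[180,0,yaw],degrees=True)
    if tilt: R=Ro.from_rotvec(np.radians(tilt)*np.asarray(tiltaxis,float))*R
    return R
def go(p,R,s=None):
    s=s or arm.observe();R0=Ro.from_euler("xyz",s["eef_rot"]);d=np.asarray(p)-s["ee_pos"]
    print("from",np.round(s["ee_pos"],4),"offset cm",np.round(R0.inv().apply(d)*100,2),"turn",np.round(np.degrees((R0.inv()*R).as_rotvec()),2),"dist",np.round(np.linalg.norm(d),3))
E
python3 -c "
from h import *
go([.38,.15,.26],Rt(80));go([.53,.17,.26],Rt(80))
c=np.load('m0_side.npz');print(onz(c,401,236,0),onz(c,365,188,.02))"
```

```text
from [0.1332 0.5335 0.2385] offset cm [-31.23  33.23  -2.14] turn [-0.01  0.03 -4.03] dist 0.457
from [0.1332 0.5335 0.2385] offset cm [-25.65  47.3   -2.14] turn [-0.01  0.03 -4.03] dist 0.539
[0.71352548 0.35815331 0.        ] [0.57509857 0.49043072 0.02      ]
```

Request:
{"name": "servo_tool", "arguments": {"motion": [{"offset": [-31.2, 33.2, -2.1], "turn": [0, 0, -4], "hand": 1}, {"offset": [-31.2, 33.2, -2.1], "turn": [0, 0, -4], "hand": 1}, {"offset": [-31.2, 33.2, -2.1], "turn": [0, 0, -4], "hand": 1}, {"offset": [-31.2, 33.2, -2.1], "turn": [0, 0, -4], "hand": 1}, {"offset": [-31.2, 33.2, -2.1], "turn": [0, 0, -4], "hand": 1}, {"offset": [-31.2, 33.2, -2.1], "turn": [0, 0, -4], "hand": 1}, {"offset": [-31.2, 33.2, -2.1], "turn": [0, 0, -4], "hand": 1}, {"offset": [-31.2, 33.2, -2.1], "turn": [0, 0, -4], "hand": 1}]}}

```text
t: 1.25
ee_pos: [0.3812, 0.1478, 0.2598]
eef_rot: [3.141, 0.0, 1.392]
ft_force: [0.4, -0.1, 0.4]
opening: 0.109
```

Request:
{"name": "servo_tool", "arguments": {"motion": [{"offset": [5, 14.5, 0], "turn": [0, 0, 0], "hand": 1}, {"offset": [5, 14.5, 0], "turn": [0, 0, 0], "hand": 1}, {"offset": [5, 14.5, 0], "turn": [0, 0, 0], "hand": 1}, {"offset": [5, 14.5, 0], "turn": [0, 0, 0], "hand": 1}, {"offset": [5, 14.5, 0], "turn": [0, 0, 0], "hand": 1}]}}

```text
t: 1.88
ee_pos: [0.5303, 0.1744, 0.2597]
eef_rot: [-3.141, 0.0, 1.396]
ft_force: [-0.4, 0.3, -0.2]
opening: 0.005
```

Run:
```python
from meas import *
run("m1",("wrist",))
print(arm.observe()["ee_pos"])
```

```text
[0.53023417 0.1744019  0.26007116]
```

View pics/m1_wrist.png

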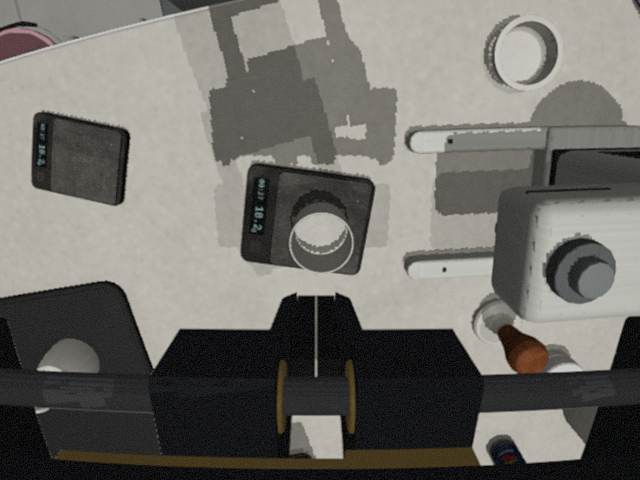

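The wrist view shows the scale with corners near (250,165), (375,180), (358,273) and (241,260). The cup rim is at (321,241), the foot toes are at (407,140) and (405,266), and the button is at (595,280). The look-alike at (80,157) is smaller.

```bash
cat > ana.py <<'E'
from h import *
def fitaxis(q,yaw):pass
def ana(tag,full=False,box=(.40,.68,.02,.40)):
    D=np.load(f"{tag}_wrist.npz");P=D["P"];ok=D["ok"];g=cv2.cvtColor(D["img"],cv2.COLOR_BGR2GRAY);X,Y,Z=[P[...,i] for i in range(3)]
    reg=ok&(X>box[0])&(X<box[1])&(Y>box[2])&(Y<box[3])
    # scale: band 8..24 mm, dark
    def big(m,amin):
        N,l,st,ce=cv2.connectedComponentsWithStats(m.astype(np.uint8));return [(l==i) for i in np.argsort(-st[:,4]) if i>0 and st[i,4]>amin]
    out={}
    sm=big(reg&(Z>.006)&(Z<.08)&(g<115),800) or [reg&False]
    m=sm[0]&(Z>.012)&(Z<.024)
    q=(P[m][:,:2]*1000).astype(np.float32);r=cv2.minAreaRect(q);w,h=r[1];a=r[2]if w>h else r[2]+90
    a=a%180
    print("scale c",np.round(r[0],1),"size",np.round(r[1],1),"yaw",round(a,2));sc=np.array(r[0])
    rim=reg&(Z>.062)&(Z<.078)&(np.hypot(X-sc[0]/1000,Y-sc[1]/1000)<.08)
    q=P[rim][:,:2]*1000
    if len(q)>30:
        (cx,cy),rad=cv2.minEnclosingCircle(q[(np.hypot(*(q-np.median(q,0)).T)<34)].astype(np.float32))
        A=np.radians(a);u=np.array([np.cos(A),np.sin(A)]);n=np.array([-u[1],u[0]]);d=np.array([cx,cy])-sc
        print("cup",round(cx,1),round(cy,1),"rad",round(rad,1),"in scale",np.round([d@u,d@n],1),len(q))
    if full:
        for m in big(reg&(Z>.015)&(Z<.03)&(g>110)&(Y>.22),150):
            q=(P[m][:,:2]*1000).astype(np.float32);d=q-q.mean(0);V=np.linalg.eigh(d.T@d)[1][:,1];r=cv2.minAreaRect(q)
            print("foot",np.round(q.mean(0),1),np.round(r[0],1),np.round(r[1],1),round(r[2],1),"pca",round(np.degrees(np.arctan2(V[1],V[0]))%180,2),"toe y",q[:,1].min().round(1), "z",np.median(Z[m]).round(4))
        B=(ok&(Z>.2095)&(Z<.217)&(X<.68)&(Y<.45));q=(P[B][:,:2]*1000).astype(np.float32);
        if len(q)>20:print("button",cv2.minEnclosingCircle(q),q.mean(0))
        H=(ok&(Z>.186)&(Z<.195)&(X<.68)&(Y<.45));q=(P[H][:,:2]*1000).astype(np.float32);r=cv2.minAreaRect(q);print("head",r,np.round(cv2.boxPoints(r)).tolist())
    return D
E
python3 -c "
from ana import *
ana('m1',True)"
```

```text
scale c [550.7 160.2] size [131.6 106.3] yaw 72.12
cup 559.0 174.2 rad 29.2 in scale [16.  -3.7] 652
foot [494.9 336.5] [495.3 337.7] [127.   21.7] 83.8 pca 83.44 toe y 274.4 z 0.0234
foot [625.7 304.1] [626.4 303.7] [92.2 21.9] 83.2 pca 83.43 toe y 257.8 z 0.0233
foot [433.  374.2] [432.  376.9] [63.9 27.4] 21.5 pca 24.23 toe y 361.6 z 0.0244
button ((562.267333984375, 330.4753112792969), 12.225987434387207) [561.19324 329.29935]
head ((564.154296875, 345.73822021484375), (85.00737762451172, 81.16716003417969), 83.40486145019531) [[519.0, 308.0], [600.0, 299.0], [609.0, 383.0], [529.0, 393.0]]
```

```bash
python3 -c "
from h import *
A=np.radians(78);u=[np.cos(A),np.sin(A),0]
go([.642,.178,.12],Rt(78,u,20))
s=arm.observe();s['ee_pos']=np.array([.642,.178,.12]);s['eef_rot']=Rt(78,u,20).as_euler('xyz')
go([.637,.179,.007],Rt(78,u,20),s)
s['ee_pos']=np.array([.637,.179,.007]);go([.637-.010*.98,.179+.002,.007],Rt(78,u,20),s)
"
```

```text
from [0.5302 0.1744 0.2601] offset cm [ 2.3  10.94 14.01] turn [19.99  0.35  1.97] dist 0.179
from [0.642 0.178 0.12 ] offset cm [-1.000e-02  3.390e+00  1.079e+01] turn [-0.  0.  0.] dist 0.113
from [0.637 0.179 0.007] offset cm [-0.01 -0.94  0.34] turn [-0.  0.  0.] dist 0.01
```

Request:
{"name": "servo_tool", "arguments": {"motion": [{"offset": [2.3, 10.9, 0], "turn": [10, 0.2, 1], "hand": 1}, {"offset": [2.3, 10.9, 0], "turn": [20, 0.3, 2], "hand": 1}, {"offset": [2.3, 10.9, 7], "turn": [20, 0.3, 2], "hand": 1}, {"offset": [2.3, 10.9, 14], "turn": [20, 0.3, 2], "hand": 1}, {"offset": [2.3, 10.9, 14], "turn": [20, 0.3, 2], "hand": 1}, {"offset": [2.3, 10.9, 14], "turn": [20, 0.3, 2], "hand": 1}]}}

```text
t: 2.68
ee_pos: [0.6425, 0.1782, 0.1213]
eef_rot: [-2.793, 0.001, 1.361]
ft_force: [0.8, 1.2, 0.3]
opening: 0.007
```

Request:
{"name": "servo_tool", "arguments": {"motion": [{"offset": [0, 1.7, 5.4], "turn": [0, 0, 0], "hand": 1}, {"offset": [0, 2.5, 8.0], "turn": [0, 0, 0], "hand": 1}, {"offset": [0, 3.4, 10.8], "turn": [0, 0, 0], "hand": 1}, {"offset": [0, 3.4, 10.8], "turn": [0, 0, 0], "hand": 1}, {"offset": [0, 3.4, 10.8], "turn": [0, 0, 0], "hand": 1}]}}

```text
t: 3.3
ee_pos: [0.6391, 0.1792, 0.0098]
eef_rot: [-2.797, -0.0, 1.361]
ft_force: [0.9, -0.3, 0.8]
opening: 0.005
```

Run:
```python
from meas import *
from ana import ana
run("m2",("wrist","side"))
s=arm.observe();print(s["ee_pos"],s["eef_rot"],s["ft_force"])
ana("m2",True)
```

```text
[0.63878692 0.1791431  0.00914869] [-2.79638825e+00 -1.76684865e-04  1.36080035e+00] [ 0.16280369 -0.74554609  0.91387987]
scale c [550.8 160.1] size [132.2 106.8] yaw 71.96
cup 559.1 173.6 rad 29.1 in scale [15.4 -3.7] 7119
foot [624.9 288.6] [625.1 290.6] [65.9 22. ] 83.0 pca 83.73 toe y 257.9 z 0.0234
head ((0.0, 0.0), (0.0, 0.0), 0.0) [[0.0, 0.0], [0.0, 0.0], [0.0, 0.0], [0.0, 0.0]]
```

Request:
{"name": "servo_tool", "arguments": {"motion": [{"offset": [0, -0.6, 0.25], "turn": [0, 0, 0], "hand": 1}, {"offset": [0, -1.1, 0.45], "turn": [0, 0, 0], "hand": 1}, {"offset": [0, -1.4, 0.55], "turn": [0, 0, 0], "hand": 1}, {"offset": [0, -1.7, 0.65], "turn": [0, 0, 0], "hand": 1}, {"offset": [0, -2.0, 0.75], "turn": [0, 0, 0], "hand": 1}, {"offset": [0, -2.3, 0.85], "turn": [0, 0, 0], "hand": 1}, {"offset": [0, -2.5, 0.9], "turn": [0, 0, 0], "hand": 1}, {"offset": [0, -2.5, 0.9], "turn": [0, 0, 0], "hand": 1}]}}

```text
t: 4.4
ee_pos: [0.6114, 0.1846, 0.0066]
eef_rot: [-2.792, 0.001, 1.361]
ft_force: [0.8, 0.4, 0.6]
opening: 0.003
```

Run:
```python
from meas import *
from ana import ana
run("m3",("wrist","side"))
s=arm.observe();print(s["ee_pos"],s["eef_rot"],s["ft_force"])
ana("m3")
```

```text
[0.61140361 0.18453936 0.00656172] [-2.79150813e+00  1.22379972e-03  1.36077491e+00] [ 0.47738228 -0.54337827  1.34935181]
scale c [542.8 156.7] size [132.3 111.9] yaw 76.51
cup 545.0 171.6 rad 29.5 in scale [15.1  1.3] 9613
```

```bash
sed -i 's/    m=sm\[0\]&(Z>.012)&(Z<.024)/    e=arm.observe()["ee_pos"];m=sm[0]\&(Z>.012)\&(Z<.024)\&(np.hypot(X-e[0],Y-e[1])>.028)/' ana.py
cat >> ana.py <<'E'
def edges(tag):
    """scale from the side camera: dark blob of the scale body, ray-cast corners"""
E
python3 - <<'E'
from ana import ana
D=ana("m3")
import cv2;cv2.imwrite("pics/v3.png",D["img"])
E
```

```text
scale c [539.6 157.6] size [131.7 106.1] yaw 77.18
cup 545.0 171.6 rad 29.5 in scale [14.9 -2.2] 9613
```

View pics/v3.png

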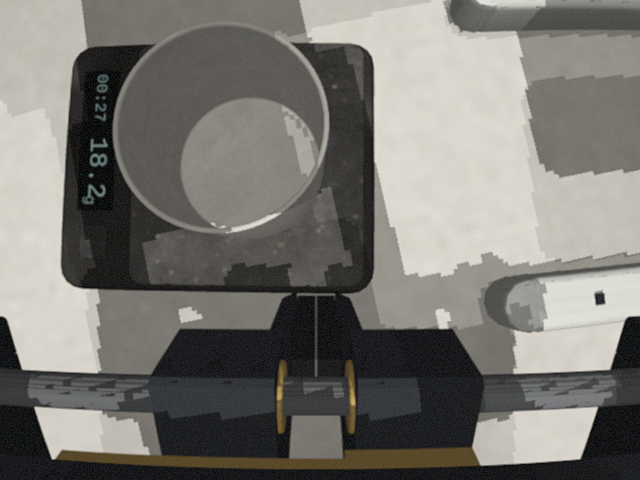

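Request:
{"name": "servo_tool", "arguments": {"motion": [{"offset": [0, -0.2, 0.07], "turn": [0, 0, 0], "hand": 1}, {"offset": [0, -0.3, 0.1], "turn": [0, 0, 0], "hand": 1}, {"offset": [0, -0.3, 0.1], "turn": [0, 0, 0], "hand": 1}, {"offset": [0, 0.8, -0.4], "turn": [0, 0, 0], "hand": 1}, {"offset": [0, 1.5, -4], "turn": [0, 0, 0], "hand": 1}, {"offset": [0, 1.5, -10], "turn": [0, 0, 0], "hand": 1}, {"offset": [0, 1.5, -16], "turn": [0, 0, 0], "hand": 1}, {"offset": [0, 1.5, -16], "turn": [0, 0, 0], "hand": 1}]}}

```text
t: 5.5
ee_pos: [0.6809, 0.1699, 0.1564]
eef_rot: [-2.801, -0.001, 1.36]
ft_force: [0.1, 0.8, -1.0]
opening: 0.008
```

Run:
```python
from meas import *
from ana import ana
run("m4",("wrist",))
s=arm.observe();print(s["ee_pos"],s["eef_rot"],s["ft_force"])
ana("m4")
go([.50,.02,.18],Rt(80))
```

```text
[0.67945475 0.17014633 0.15315715] [-2.79489590e+00  4.17358698e-04  1.36048110e+00] [-0.33166764 -0.16361244 -1.09195044]
scale c [537.  156.9] size [131.8 106.8] yaw 78.5
cup 542.7 171.9 rad 29.4 in scale [15.9 -2.6] 1513
from [0.6795 0.1701 0.1532] offset cm [-18.43 -14.47   2.38] turn [-19.86  -0.33  -2.03] dist 0.236
```

Request:
{"name": "servo_tool", "arguments": {"motion": [{"offset": [-4, -4, 0], "turn": [-10, 0, -1], "hand": 0.3}, {"offset": [-9, -8, 0], "turn": [-19.9, -0.3, -2], "hand": 0.3}, {"offset": [-14, -12, 1], "turn": [-19.9, -0.3, -2], "hand": 0.3}, {"offset": [-18.4, -14.5, 2.4], "turn": [-19.9, -0.3, -2], "hand": 0.3}, {"offset": [-18.4, -14.5, 2.4], "turn": [-19.9, -0.3, -2], "hand": 0.3}, {"offset": [-18.4, -14.5, 2.4], "turn": [-19.9, -0.3, -2], "hand": 0.3}]}}

```text
t: 6.3
ee_pos: [0.4988, 0.0206, 0.1784]
eef_rot: [-3.138, -0.0, 1.395]
ft_force: [-0.1, -0.5, 1.1]
opening: 0.664
```

Request:
{"name": "servo_tool", "arguments": {"motion": [{"offset": [0, 0, 0], "turn": [0, 0, -10.5], "hand": 0.3}, {"offset": [0, 0, 0], "turn": [0, 0, -21], "hand": 0.3}, {"offset": [0, 0, 0], "turn": [0, 0, -31.5], "hand": 0.3}, {"offset": [0, 0, 0], "turn": [0, 0, -42], "hand": 0.3}, {"offset": [0, 0, 0], "turn": [0, 0, -52.5], "hand": 0.3}, {"offset": [0, 0, 0], "turn": [0, 0, -63], "hand": 0.3}, {"offset": [0, 0, 0], "turn": [0, 0, -73.5], "hand": 0.3}, {"offset": [0, 0, 0], "turn": [0, 0, -80], "hand": 0.3}]}}

```text
t: 7.3
ee_pos: [0.5032, 0.0448, 0.1774]
eef_rot: [-3.115, 0.005, 2.759]
ft_force: [0.2, -0.2, -0.9]
opening: 0.695
```

Run:
```python
from h import *
s=arm.observe();print(s["ee_pos"],s["eef_rot"],s["ft_force"],s["joints"],s["opening"])
A=np.radians(78.5);u=np.array([np.cos(A),np.sin(A)]);c=np.array([.537,.1569])
p=c-u*(.066+.009+.012);print(p,np.arctan2(p[1],p[0])-np.radians(168.5))
go([*p,.12],Rt(168.5));go([*p,.008],Rt(168.5))
```

```text
[0.50322526 0.04475918 0.17735999] [-3.11498114  0.00467912  2.7589157 ] [ 0.21860537 -0.19776272 -0.8950673 ] [-0.13232617  0.36283668  1.51724549 -0.02826369  1.2636868  -2.88260553] 0.6948696641367148
[0.51965499 0.07164655] -2.8038702677924796
from [0.5032 0.0448 0.1774] offset cm [-0.49  3.26  5.65] turn [ -1.54   0.13 -10.43] dist 0.065
from [0.5032 0.0448 0.1774] offset cm [-0.44  3.56 16.85] turn [ -1.54   0.13 -10.43] dist 0.172
```

The last joint stopped at its limit there because the arm has a shoulder offset. I turn the other way, so the wrist camera is on the grinder side, and lean the tool back 25° to keep it clear of the head.

Request:
{"name": "servo_tool", "arguments": {"motion": [{"offset": [0, 0, 0], "turn": [0, 0, 10.5], "hand": 0.3}, {"offset": [0, 0, 0], "turn": [0, 0, 21], "hand": 0.3}, {"offset": [0, 0, 0], "turn": [0, 0, 31.5], "hand": 0.3}, {"offset": [0, 0, 0], "turn": [0, 0, 42], "hand": 0.3}, {"offset": [0, 0, 0], "turn": [0, 0, 52.5], "hand": 0.3}, {"offset": [0, 0, 0], "turn": [0, 0, 63], "hand": 0.3}, {"offset": [0, 0, 0], "turn": [0, 0, 73.5], "hand": 0.3}, {"offset": [0, 0, 0], "turn": [0, 0, 84], "hand": 0.3}]}}

```text
t: 8.3
ee_pos: [0.503, 0.0456, 0.1773]
eef_rot: [3.14, 0.026, 1.288]
ft_force: [-0.1, 0.8, 0.4]
opening: 0.698
```

Request:
{"name": "servo_tool", "arguments": {"motion": [{"offset": [0, 0, 0], "turn": [0, 0, 10.5], "hand": 0.3}, {"offset": [0, 0, 0], "turn": [0, 0, 21], "hand": 0.3}, {"offset": [0, 0, 0], "turn": [0, 0, 31.5], "hand": 0.3}, {"offset": [0, 0, 0], "turn": [0, 0, 42], "hand": 0.3}, {"offset": [0, 0, 0], "turn": [0, 0, 52.5], "hand": 0.3}, {"offset": [0, 0, 0], "turn": [0, 0, 63], "hand": 0.3}, {"offset": [0, 0, 0], "turn": [0, 0, 73.5], "hand": 0.3}, {"offset": [0, 0, 0], "turn": [0, 0, 84], "hand": 0.3}]}}

```text
t: 9.3
ee_pos: [0.503, 0.0456, 0.1773]
eef_rot: [3.115, 0.001, -0.178]
ft_force: [-0.4, 0.5, -1.1]
opening: 0.701
```

Run:
```python
from h import *
s=arm.observe();print(s["ee_pos"],np.degrees(s["eef_rot"]),s["ft_force"],s["joints"],s["opening"])
A=np.radians(78.5);u=np.array([np.cos(A),np.sin(A)]);c=np.array([.537,.1569])
n3=[-u[1],u[0],0]
R=Rt(-11.5,n3,-25); print("up axis",-R.apply([0,0,1]))
p=c-u*(.066+.009+.012)
go([*p,.10],R);s["ee_pos"]=np.array([*p,.10]);s["eef_rot"]=R.as_euler("xyz");go([*p,.007],R,s)
```

```text
[0.50303837 0.04560251 0.17729802] [ 1.78496924e+02  6.18601981e-02 -1.02189681e+01] [-0.43263355  0.46952277 -1.1071926 ] [-0.13107914  0.36274963  1.51757521 -0.02743728  1.26369479  0.05558776] 0.7006294244065128
up axis [-0.08425653 -0.41413408  0.90630779]
from [0.503  0.0456 0.1773] offset cm [ 1.18 -3.06  7.65] turn [26.5   0.32  1.25] dist 0.083
from [0.5197 0.0716 0.1   ] offset cm [0.   3.93 8.43] turn [-0.  0.  0.] dist 0.093
```

Request:
{"name": "servo_tool", "arguments": {"motion": [{"offset": [0.6, -1.5, 3.5], "turn": [10, 0.1, 0.5], "hand": 0.3}, {"offset": [1.2, -3.1, 7.6], "turn": [20, 0.2, 1], "hand": 0.3}, {"offset": [1.2, -3.1, 7.6], "turn": [26.5, 0.3, 1.2], "hand": 0.3}, {"offset": [1.2, -3.1, 7.6], "turn": [26.5, 0.3, 1.2], "hand": 0.3}, {"offset": [1.2, -3.1, 7.6], "turn": [26.5, 0.3, 1.2], "hand": 0.3}]}}

```text
t: 9.93
ee_pos: [0.5196, 0.0715, 0.1015]
eef_rot: [-2.708, -0.001, -0.194]
ft_force: [-1.7, 0.3, -0.1]
opening: 0.699
```

Request:
{"name": "servo_tool", "arguments": {"motion": [{"offset": [0, 2.0, 4.2], "turn": [0, 0, 0], "hand": 0.3}, {"offset": [0, 3.0, 6.4], "turn": [0, 0, 0], "hand": 0.3}, {"offset": [0, 3.9, 8.4], "turn": [0, 0, 0], "hand": 0.3}, {"offset": [0, 3.9, 8.4], "turn": [0, 0, 0], "hand": 0.3}, {"offset": [0, 3.9, 8.4], "turn": [0, 0, 0], "hand": 0.3}]}}

```text
t: 10.55
ee_pos: [0.5198, 0.0715, 0.0098]
eef_rot: [-2.706, -0.003, -0.194]
ft_force: [0.3, -0.1, -0.2]
opening: 0.702
```

```bash
cat >> ana.py <<'E'
def ana2(tag,e,yaw,half=.03):
    """wrist, grinder-side view: also lane frame"""
E
python3 - <<'E'
from meas import *
from ana import ana
run("m5",("wrist","side"))
s=arm.observe();print(s["ee_pos"],np.degrees(s["eef_rot"]),s["ft_force"],s["joints"],s["opening"])
ana("m5")
E
```

```text
[0.51976384 0.07119343 0.00984803] [-155.04242079   -0.17215488  -11.14478104] [-0.69646771 -0.04461248  0.61316435] [-0.30182944  0.63641319  1.74669507  0.57037023  0.8906962  -0.50173557] 0.701208989132756
scale c [536.4 153.7] size [125.6 105.4] yaw 78.37
cup 541.5 164.8 rad 28.1 in scale [11.9 -2.7] 3412
```

View pics/m5_wrist.png

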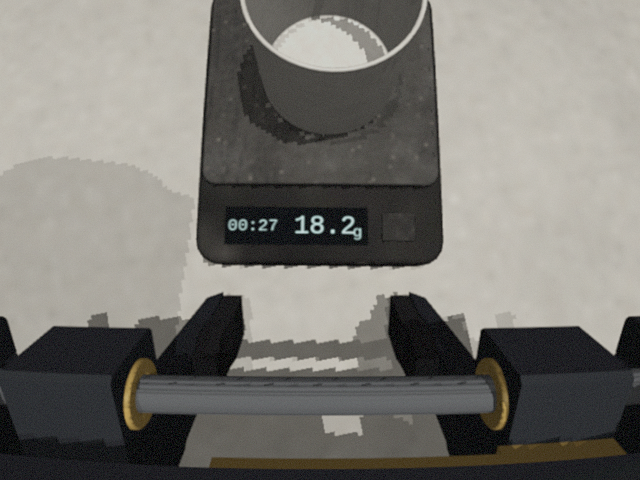

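Both fingers stand square behind the display edge: tips near (234,296) and (400,296), edge at row 262, centred on the scale. Pushing straight first.

Request:
{"name": "servo_tool", "arguments": {"motion": [{"offset": [0, -0.5, 0.44], "turn": [0, 0, 0], "hand": 0.3}, {"offset": [0, -0.8, 0.6], "turn": [0, 0, 0], "hand": 0.3}, {"offset": [0, -1.05, 0.72], "turn": [0, 0, 0], "hand": 0.3}, {"offset": [0, -1.3, 0.83], "turn": [0, 0, 0], "hand": 0.3}, {"offset": [0, -1.6, 0.97], "turn": [0, 0, 0], "hand": 0.3}, {"offset": [0, -1.9, 1.11], "turn": [0, 0, 0], "hand": 0.3}, {"offset": [0, -2.2, 1.25], "turn": [0, 0, 0], "hand": 0.3}, {"offset": [0, -2.5, 1.39], "turn": [0, 0, 0], "hand": 0.3}]}}

```text
t: 11.65
ee_pos: [0.5248, 0.0992, 0.0068]
eef_rot: [-2.706, -0.001, -0.195]
ft_force: [-0.9, -4.1, 0.1]
opening: 0.697
```

```bash
cat > lane.py <<'E'
from ana import *
U=np.array([.1149,.9934]);N=np.array([-U[1],U[0]])
def lane(tag):
    """scale: yaw/lateral from the wrist view (side edges), cup in lane frame; grinder x of TCP"""
    D=np.load(f"{tag}_wrist.npz");P=D["P"];ok=D["ok"];g=cv2.cvtColor(D["img"],cv2.COLOR_BGR2GRAY)
    e=arm.observe()["ee_pos"];a=P[...,:2]@U*1000-398;b=P[...,:2]@N*1000+519.8;Z=P[...,2]
    ta,tb=e[:2]@U*1000-398,e[:2]@N*1000+519.8
    m=ok&(Z>.012)&(Z<.0235)&(a>ta+25)&(a<ta+140)&(abs(b)<75)&(g<115)
    L=[];Rr=[];aa=[]
    for s in np.arange(ta+27,ta+75,3):
        k=m&(abs(a-s)<1.5)
        if k.sum()>15: aa.append(s);L.append(b[k].max());Rr.append(b[k].min())
    L,Rr,aa=map(np.array,(L,Rr,aa));pl=np.polyfit(aa,L,1);pr=np.polyfit(aa,Rr,1)
    dy=np.degrees(np.arctan([pl[0],pr[0]]))
    print("TCP lane",round(ta,1),round(tb,1),"scale yaw-lane L,R",np.round(dy,2),"mid lateral at tcp+9/+75/+141",[round((np.polyval(pl,ta+x)+np.polyval(pr,ta+x))/2,1) for x in (9,75,141)],"width",round(np.mean(L-Rr),1))
    k=ok&(Z>.064)&(Z<.078)&(a>ta+30)&(a<ta+150)&(abs(b)<45)
    if k.sum()>30:
        x,y=a[k],b[k];S=np.linalg.lstsq(np.c_[2*x,2*y,np.ones(len(x))],x*x+y*y,rcond=None)[0]
        (cx,cy),r=cv2.minEnclosingCircle(np.c_[x,y].astype(np.float32));print("cup lane minEnc",round(cx,1),round(cy,1),round(r,1),"ls",np.round([S[0],S[1],np.sqrt(S[2]+S[0]**2+S[1]**2)],1))
E
cat > st.py <<'E'
import sys
from meas import *
from lane import lane
run(sys.argv[1],("wrist","side"))
s=arm.observe();print("t",s["t"],s["ee_pos"].round(4),np.degrees(s["eef_rot"]).round(2),s["ft_force"].round(2))
lane(sys.argv[1])
E
python3 st.py m6
```

```text
t 11.75 [0.5248 0.0995 0.0068] [-1.550e+02 -5.000e-02 -1.116e+01] [-0.11 -1.33  0.68]
TCP lane -238.9 9.9 scale yaw-lane L,R [-4.78 -4.85] mid lateral at tcp+9/+75/+141 [np.float64(8.8), np.float64(3.3), np.float64(-2.3)] width 105.0
cup lane minEnc -149.1 -1.0 29.4 ls [-149.5   -0.9   28.1]
```

Request:
{"name": "servo_tool", "arguments": {"motion": [{"offset": [0.07, -0.35, 0.16], "turn": [0, -0.24, -0.52], "hand": 0.3}, {"offset": [0.14, -0.69, 0.32], "turn": [0, -0.48, -1.04], "hand": 0.3}, {"offset": [0.2, -1.04, 0.48], "turn": [0, -0.72, -1.56], "hand": 0.3}, {"offset": [0.26, -1.38, 0.65], "turn": [0, -0.96, -2.08], "hand": 0.3}, {"offset": [0.32, -1.73, 0.81], "turn": [0, -1.2, -2.6], "hand": 0.3}, {"offset": [0.37, -2.07, 0.97], "turn": [0, -1.45, -3.11], "hand": 0.3}, {"offset": [0.41, -2.4, 1.12], "turn": [0, -1.69, -3.63], "hand": 0.3}, {"offset": [0.45, -2.4, 1.12], "turn": [0, -1.93, -4.15], "hand": 0.3}]}}

```text
t: 12.75
ee_pos: [0.5342, 0.1245, 0.0068]
eef_rot: [-2.705, -0.001, -0.114]
ft_force: [-0.8, -1.7, 1.1]
opening: 0.698
```

```bash
python3 st.py m7
```

```text
t 12.85 [0.5342 0.1244 0.0067] [-1.55e+02 -3.00e-02 -6.57e+00] [-0.73 -1.43  0.66]
TCP lane -213.1 3.4 scale yaw-lane L,R [-0.69 -0.78] mid lateral at tcp+9/+75/+141 [np.float64(3.2), np.float64(2.3), np.float64(1.5)] width 104.5
cup lane minEnc -121.8 -1.0 29.6 ls [-122.2   -0.9   28.1]
```

Request:
{"name": "servo_tool", "arguments": {"motion": [{"offset": [0, -0.35, 0.16], "turn": [0, 0, 0], "hand": 0.3}, {"offset": [0.01, -0.8, 0.37], "turn": [0, 0, 0], "hand": 0.3}, {"offset": [0.02, -1.25, 0.58], "turn": [0, 0, 0], "hand": 0.3}, {"offset": [0.02, -1.7, 0.79], "turn": [0, 0, 0], "hand": 0.3}, {"offset": [0.03, -2.15, 1.0], "turn": [0, 0, 0], "hand": 0.3}, {"offset": [0.03, -2.6, 1.21], "turn": [0, 0, 0], "hand": 0.3}, {"offset": [0.04, -3.05, 1.42], "turn": [0, 0, 0], "hand": 0.3}, {"offset": [0.04, -3.4, 1.58], "turn": [0, 0, 0], "hand": 0.3}]}}

```text
t: 13.85
ee_pos: [0.5391, 0.1617, 0.0068]
eef_rot: [-2.706, -0.001, -0.115]
ft_force: [-0.0, -3.2, 0.5]
opening: 0.699
```

```bash
python3 st.py m8
```

```text
t 13.95 [0.5389 0.1619 0.0068] [-1.55e+02 -5.00e-02 -6.58e+00] [-0.23 -1.25 -0.09]
TCP lane -175.3 3.0 scale yaw-lane L,R [-0.32 -0.38] mid lateral at tcp+9/+75/+141 [np.float64(2.6), np.float64(2.2), np.float64(1.8)] width 104.5
cup lane minEnc -84.8 -0.9 29.4 ls [-85.1  -0.9  28.1]
```

Request:
{"name": "servo_tool", "arguments": {"motion": [{"offset": [0, -0.35, 0.16], "turn": [0, 0, 0], "hand": 0.3}, {"offset": [0.01, -0.8, 0.37], "turn": [0, 0, 0], "hand": 0.3}, {"offset": [0.02, -1.25, 0.58], "turn": [0, 0, 0], "hand": 0.3}, {"offset": [0.02, -1.7, 0.79], "turn": [0, 0, 0], "hand": 0.3}, {"offset": [0.03, -2.15, 1.0], "turn": [0, 0, 0], "hand": 0.3}, {"offset": [0.03, -2.6, 1.21], "turn": [0, 0, 0], "hand": 0.3}, {"offset": [0.04, -3.05, 1.42], "turn": [0, 0, 0], "hand": 0.3}, {"offset": [0.04, -3.4, 1.58], "turn": [0, 0, 0], "hand": 0.3}]}}

```text
t: 14.95
ee_pos: [0.5437, 0.1989, 0.0069]
eef_rot: [-2.706, -0.001, -0.115]
ft_force: [-0.4, -3.5, 0.9]
opening: 0.697
```

```bash
python3 st.py m9
```

```text
t 15.05 [0.5437 0.1991 0.0069] [-1.55e+02 -5.00e-02 -6.58e+00] [ 0.13 -0.92 -0.13]
TCP lane -137.8 2.6 scale yaw-lane L,R [ 12.44 -18.42] mid lateral at tcp+9/+75/+141 [np.float64(3.7), np.float64(-0.0), np.float64(-3.8)] width 110.1
cup lane minEnc -47.4 -1.3 29.3 ls [-47.6  -1.2  28.1]
```

Request:
{"name": "servo_tool", "arguments": {"motion": [{"offset": [0, -0.35, 0.16], "turn": [0, 0, 0], "hand": 0.3}, {"offset": [0, -0.8, 0.37], "turn": [0, 0, 0], "hand": 0.3}, {"offset": [0, -1.25, 0.58], "turn": [0, 0, 0], "hand": 0.3}, {"offset": [0, -1.7, 0.79], "turn": [0, 0, 0], "hand": 0.3}, {"offset": [0, -2.15, 1.0], "turn": [0, 0, 0], "hand": 0.3}, {"offset": [0, -2.6, 1.21], "turn": [0, 0, 0], "hand": 0.3}, {"offset": [0, -3.05, 1.42], "turn": [0, 0, 0], "hand": 0.3}, {"offset": [0, -3.3, 1.54], "turn": [0, 0, 0], "hand": 0.3}]}}

```text
t: 16.05
ee_pos: [0.548, 0.235, 0.0068]
eef_rot: [-2.706, -0.001, -0.115]
ft_force: [0.1, -3.5, 0.3]
opening: 0.703
```

```bash
python3 st.py m10
```

```text
t 16.15 [0.5479 0.235  0.0069] [-1.5501e+02 -5.0000e-02 -6.5900e+00] [-0.16 -0.93 -0.05]
TCP lane -101.6 2.5 scale yaw-lane L,R [ 4.52 -4.32] mid lateral at tcp+9/+75/+141 [np.float64(-0.8), np.float64(-0.7), np.float64(-0.6)] width 118.4
cup lane minEnc -10.8 -1.6 29.5 ls [-11.2  -1.4  28.1]
```

View pics/m10_wrist.png

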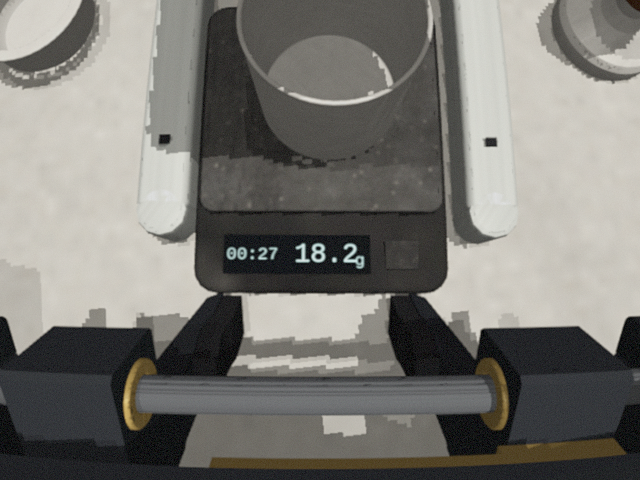

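The scale is well inside the lane, with even gaps to the feet at columns 190 and 452, and the cup is upright. It has about 11 mm to go.

Request:
{"name": "servo_tool", "arguments": {"motion": [{"offset": [0, -0.3, 0.14], "turn": [0, 0, 0], "hand": 0.3}, {"offset": [0, -0.6, 0.28], "turn": [0, 0, 0], "hand": 0.3}, {"offset": [0, -0.85, 0.4], "turn": [0, 0, 0], "hand": 0.3}, {"offset": [0, -0.99, 0.46], "turn": [0, 0, 0], "hand": 0.3}, {"offset": [0, -0.99, 0.46], "turn": [0, 0, 0], "hand": 0.3}]}}

```text
t: 16.77
ee_pos: [0.5492, 0.2457, 0.0068]
eef_rot: [-2.705, -0.001, -0.115]
ft_force: [0.3, -1.1, 0.2]
opening: 0.7
```

```bash
python3 st.py m11
python3 - <<'E'
from h import *
from lane import U,N
for n in ("side","scene"):
    c=cam(n);P,ok=cloud(c);cv2.imwrite(f"pics/m11b_{n}.png",c["image"])
    a=P[...,:2]@U*1000-398;b=P[...,:2]@N*1000+519.8
    k=ok&(P[...,2]>.055)&(P[...,2]<.076)&(abs(a)<50)&(abs(b)<45);print(n,k.sum())
    if k.sum()>5:print(a[k].min(),a[k].max(),b[k].min(),b[k].max())
E
```

```text
t 16.875 [0.5491 0.2457 0.0068] [-1.55e+02 -5.00e-02 -6.60e+00] [ 0.04 -1.7  -0.14]
TCP lane -90.9 2.5 scale yaw-lane L,R [ 3.97 -5.63] mid lateral at tcp+9/+75/+141 [np.float64(-0.4), np.float64(-1.4), np.float64(-2.4)] width 117.2
cup lane minEnc -0.1 -1.5 29.4 ls [-0.3 -1.5 28.1]
side 72
-33.26321459327079 26.9599559668859 -31.013362131908366 23.059192245872225
scene 91
-28.183144823069938 31.71490421510771 -2.457149666444707 27.854388117939664
```

Cup is at (-0.1, -1.5) mm in the grinder frame. Now back off, rise and set up over the button.

Request:
{"name": "servo_tool", "arguments": {"motion": [{"offset": [0, 1.2, -0.56], "turn": [0, 0, 0], "hand": 0.3}, {"offset": [0, 4.5, -2.1], "turn": [0, 0, 0], "hand": 0.3}, {"offset": [0, 4.5, -2.1], "turn": [0, 0, 0], "hand": 1}, {"offset": [0, 2.4, -6.6], "turn": [0, 0, 0], "hand": 1}, {"offset": [0, 0, -12], "turn": [0, 0, 0], "hand": 1}, {"offset": [0, -2.6, -17.4], "turn": [0, 0, 0], "hand": 1}, {"offset": [0, -5.2, -22.9], "turn": [0, 0, 0], "hand": 1}, {"offset": [0, -5.2, -22.9], "turn": [0, 0, 0], "hand": 1}]}}

```text
t: 17.98
ee_pos: [0.5443, 0.1969, 0.241]
eef_rot: [-2.704, -0.01, -0.115]
ft_force: [0.1, -0.5, -0.2]
opening: 0.044
```

Run:
```python
from meas import *
from lane import *
run("m12",("wrist","side"))
s=arm.observe();print("t",s["t"],s["ee_pos"].round(4),np.degrees(s["eef_rot"]).round(2),s["ft_force"].round(2),s["opening"])
D=np.load("m12_wrist.npz");P=D["P"];Z=P[...,2];a=P[...,:2]@U*1000-398;b=P[...,:2]@N*1000+519.8
k=D["ok"]&(Z>.2095)&(Z<.217)&(abs(a)<30)&(abs(b)<40);print(k.sum(),np.median(Z[k]))
if k.sum()>20: print(cv2.minEnclosingCircle(np.c_[a[k],b[k]].astype(np.float32)))
b0=np.array([.5618,.330])+U*.0082
go([*b0,.235],Ro.from_euler("xyz",s["eef_rot"]))
```

```text
t 18.075 [0.5428 0.1966 0.2361] [-1.5502e+02 -4.0000e-02 -6.5800e+00] [-0.08 -0.03 -0.6 ] 0.004284879472722482
1367 0.21329233170452694
((-4.91431999206543, -1.1926716566085815), 12.13391399383545)
from [0.5428 0.1966 0.2361] offset cm [  0.36 -12.9    6.13] turn [0. 0. 0.] dist 0.143
```

View pics/m12_wrist.png

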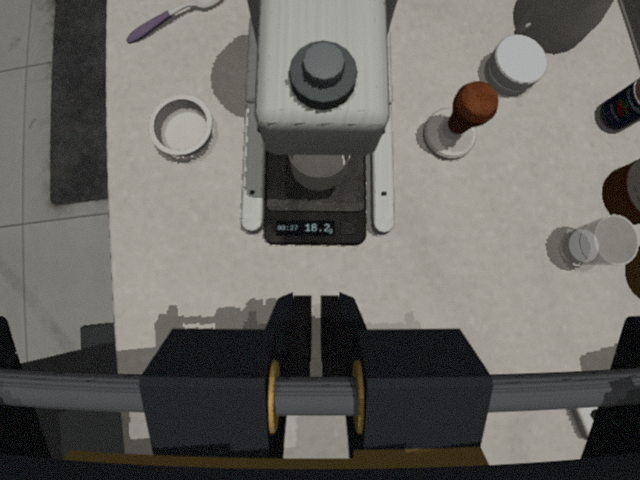

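The view from above shows the display edge at (315,230), the cup partly under the head, and the button at (324,62) with height 213 mm, in agreement with the data. Now over the button.

Request:
{"name": "servo_tool", "arguments": {"motion": [{"offset": [0.15, -4.3, 2.04], "turn": [0, 0, 0], "hand": 1}, {"offset": [0.3, -8.6, 4.08], "turn": [0, 0, 0], "hand": 1}, {"offset": [0.44, -12.9, 6.13], "turn": [0, 0, 0], "hand": 1}, {"offset": [0.44, -12.9, 6.13], "turn": [0, 0, 0], "hand": 1}, {"offset": [0.44, -12.9, 6.13], "turn": [0, 0, 0], "hand": 1}]}}

```text
t: 18.7
ee_pos: [0.5636, 0.3374, 0.2336]
eef_rot: [-2.707, 0.002, -0.115]
ft_force: [-0.2, 0.3, -0.5]
opening: 0.004
```

Run:
```python
from lane import *
s=arm.observe();e=s["ee_pos"];print("t",s["t"],e.round(4),e[:2]@U*1000-398,e[:2]@N*1000+519.8,s["ft_force"].round(2))
```

```text
t 18.7 [0.5636 0.3374 0.2336] 1.8854705506611253 -1.3006364345844759 [-0.19  0.26 -0.47]
```

Request:
{"name": "servo_tool", "arguments": {"motion": [{"offset": [0, 0.38, 0.82], "turn": [0, 0, 0], "hand": 1}, {"offset": [0, 0.65, 1.4], "turn": [0, 0, 0], "hand": 1}, {"offset": [0, 0.8, 1.72], "turn": [0, 0, 0], "hand": 1}, {"offset": [0, 0.93, 1.99], "turn": [0, 0, 0], "hand": 1}, {"offset": [0, 0.93, 1.99], "turn": [0, 0, 0], "hand": 1}, {"offset": [0, 0.93, 1.99], "turn": [0, 0, 0], "hand": 1}]}}

```text
t: 19.45
ee_pos: [0.5642, 0.3376, 0.2138]
eef_rot: [-2.705, -0.002, -0.115]
ft_force: [-1.0, -3.2, 4.1]
opening: 0.006
```

Request:
{"name": "servo_tool", "arguments": {"motion": [{"offset": [0, 0.13, 0.27], "turn": [0, 0, 0], "hand": 1}, {"offset": [0, 0.21, 0.45], "turn": [0, 0, 0], "hand": 1}, {"offset": [0, 0.21, 0.45], "turn": [0, 0, 0], "hand": 1}, {"offset": [0, 0.21, 0.45], "turn": [0, 0, 0], "hand": 1}]}}

```text
t: 19.95
ee_pos: [0.5644, 0.3377, 0.2105]
eef_rot: [-2.704, -0.004, -0.115]
ft_force: [-4.2, -6.0, 13.9]
opening: -0.001
```

Fz of 13.9 N is well over the 5 N of full travel, so the button is down. Coming away.

Request:
{"name": "servo_tool", "arguments": {"motion": [{"offset": [0, -0.5, -1.1], "turn": [0, 0, 0], "hand": 1}, {"offset": [0, -1.7, -3.6], "turn": [0, 0, 0], "hand": 1}, {"offset": [0, 2.8, -5.7], "turn": [0, 0, 0], "hand": 1}, {"offset": [0, 7.3, -7.8], "turn": [0, 0, 0], "hand": 1}, {"offset": [0, 11.8, -9.9], "turn": [0, 0, 0], "hand": 1}, {"offset": [0, 11.8, -9.9], "turn": [0, 0, 0], "hand": 1}, {"offset": [0, 11.8, -9.9], "turn": [0, 0, 0], "hand": 1}, {"offset": [0, 11.8, -9.9], "turn": [0, 0, 0], "hand": 1}]}}

```text
t: 20.95
ee_pos: [0.5468, 0.191, 0.2481]
eef_rot: [-2.705, -0.001, -0.114]
ft_force: [0.2, -0.3, -0.4]
opening: 0.006
```

Run:
```python
from meas import *
from lane import *
run("m13",("wrist","side"))
s=arm.observe();print("t",s["t"],s["ee_pos"].round(4),s["ft_force"].round(2))
for n in ("wrist","side"):
    D=np.load(f"m13_{n}.npz");P=D["P"];Z=P[...,2];a=P[...,:2]@U*1000-398;b=P[...,:2]@N*1000+519.8;g=cv2.cvtColor(D["img"],cv2.COLOR_BGR2GRAY)
    k=D["ok"]&(Z>.2095)&(Z<.217)&(abs(a)<30)&(abs(b)<40);print(n,"button z",k.sum(),np.median(Z[k]))
    k=D["ok"]&(Z>.012)&(Z<.0235)&(a>-110)&(a<-60)&(abs(b)<52)&(g<115);print("scale back edge",np.percentile(a[k],1),"expect",-16-66)
    k=D["ok"]&(Z>.055)&(Z<.076)&(abs(a)<50)&(abs(b)<45);print("cup",k.sum(), [x.round(1) for x in (a[k].min(),b[k].min(),b[k].max())] if k.any() else "")
i=cv2.resize(np.load("m13_side.npz")["img"][150:310,280:440],None,fx=3.5,fy=3.5,interpolation=cv2.INTER_CUBIC);cv2.imwrite("pics/end.png",i)
```

```text
t 21.05 [0.5468 0.1909 0.2481] [0.8  0.04 0.05]
wrist button z 1262 0.21332513096481953
scale back edge -81.57504378083016 expect -82
cup 362 [np.float64(-28.7), np.float64(-28.8), np.float64(27.1)]
side button z 48 0.2128538617149917
scale back edge -86.10036861533543 expect -82
cup 42 [np.float64(-31.9), np.float64(-30.5), np.float64(26.4)]
```

View pics/end.png

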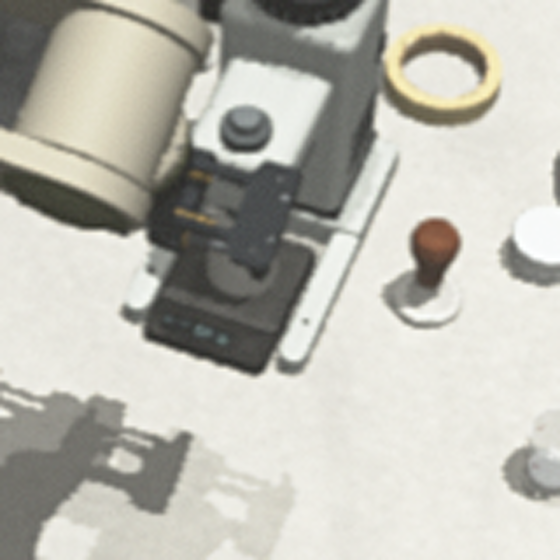

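```bash
python3 -c "
from workcell import arm
print(arm.hand_in())"
```

```text
the job is handed in; nothing more can be done
None
```

The scale is in between the grinder's feet with the cup standing under the spout. I then pressed start, backed the arm off and handed the job in at about 21 s of the 72 s allowed.

I nudged the scale's right side to square it up. Then I pushed it in with two fingers on the display edge, at about 4 N or less on every reading.

Last checks:
- **Cup:** just before I withdrew, it was at about (0, −1.5) mm from the spout axis in the grinder frame. After the press, the wrist camera put it within about 1 mm on both axes. The side camera read about 2–4 mm further back for both the scale's back edge and the cup. I put that down to its grazing view and calibration.
- **Start button:** the force rose to 13.9 N, against 5 N for full travel. Its top was back at 213 mm afterwards. I had no direct reading of the button's travel.
- **Other things:** in the last picture the tamper was still in place; I did not re-measure the other objects. Nothing was touching the robot.

Two things did not go as planned. The last joint ran into its range limit (−2.883 rad against the stated −2.88) while turning the tool, so I turned the other way and leaned the tool back 25°. The first button push reached only about 3 mm, so I pressed further down without lifting off.

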